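Clamp the re-glued spanner in the ratchet press

TASK

The blue handle of the small spanner has been glued and must be held while it sets. Pull the T-bar of the ratchet press up, click by click, until the pawl holds the foot on the highest tooth; lay the spanner flat and straight along the bed with its blue handle under the raised foot; then press the red thumb lever to free the pawl and keep it pressed until the foot has come all the way down onto the blue handle, and let the lever spring back. Do not disturb the screwdriver and the marker lying beside the spanner.

Things in the scene. Friction and masses are not known exactly. Their poses are not given: they have to be found in the camera images.
- press: Ratchet press fixed to the desk. Origin on the desk under the upright steel rail. Bed: blue slab with black mat, 12 mm high, 70 mm wide (y), x -200 (near the robot) to +35 mm. Grey column x -15 to +19, y -35 to +25 mm, 105 mm high. The foot's arm (14 mm wide) reaches 66 mm from the rail to -x over the bed; four teeth, the pawl and its lever are at -y.
- press_rail (a joint): height of rail, foot and T-bar in m: 0 down (foot 1 mm over the bed), 0.056 top stop. Raising takes 5 to 18 N. The pawl catches the rail at 0.022, 0.031, 0.040 and 0.049 (highest tooth): lift a little past 0.049, let go. With the pawl freed it sinks by its weight (4.5 N) at about 0.1 m/s; with the foot on the spanner it reads about 0.009
- pawl (a joint): angle of the pawl and its thumb lever in rad: 0 at rest (nose in the teeth), 0.36 fully pressed; beyond about 0.2 the rail is free. The nose springs out by itself as teeth pass. A spring of about 1 to 3 N at the pad returns it
- press_grip (a point): centre of the black T-bar on top of the rail: 46 mm long along the press's x, 14 mm across (y), 16 mm high; 150 mm above the desk when the rail is down. Grasp it from above across its 14 mm; under it are 37 mm to the column's top when the rail is down
- pawl_pad (a point): top centre of the red thumb pad (26 x 30 mm) at the end of the pawl's lever, 115 mm to the -y side of the rail and 91 mm above the desk at rest. Press it straight down from above: full stroke is 33 mm at the pad (hinge line along the press's x, 93 mm inward from the pad and 41 mm below it), the rail is free from about 18 mm
- press_foot (a point): centre of the underside of the foot, a round black rubber pad of 26 mm diameter, 60 mm to the -x side of the rail; foot and arm together are 21 mm high
- press_bed (a point): point on the top of the bed straight below the foot, 12 mm above the desk
- spanner: the small spanner with blue handle, 154 mm long (its own y), 17 mm wide, 10 mm thick, 90 g, lying flat loose on the desk. Origin at mid-length on its underside. The blue handle runs from y -28 mm to the end at +77 mm; the steel jaw is at the -y end; centre of mass near y +14 mm
- blue_driver: precision screwdriver with dark blue handle, 152 mm long (its own y), 17 mm thick, a bystander lying loose beside the spanner. Origin at mid-length on its underside
- marker: white marker with red cap, 135 mm long (its own y), 17 mm thick, a bystander lying loose beside the spanner. Origin at mid-length on its underside

How it is judged:
On the way, in this order (a step that is already met when the one before it is completed fails the run):
1. the foot is raised, the pawl holds it on the highest tooth and the hand has let go of the T-bar (value of joint press_rail between 0.046 and 0.0515 m and value of joint pawl below 0.06 rad and contact force between the fingers and press_rail below 0.1 N), for 0.2 s.
2. the spanner lies released on the bed, its blue handle under the foot that is still on the highest tooth (value of joint press_rail above 0.046 m and x of press_foot in the frame of spanner between -0.012 and 0.012 m and y of press_foot in the frame of spanner between -0.025 and 0.075 m and z of spanner in the frame of press below 0.016 m and angle between spanner's own z axis and vertical below 0.1 rad and contact force between the fingers and spanner below 0.1 N), for 0.2 s.
At the end, for the whole second after the job is handed in: The foot rests (over 1.5 N, rail at 5 to 13 mm) on the blue handle, its middle within 12 mm of the centre line and -25 to +75 mm from mid-length; the spanner lies flat and still on the bed, along it within 0.3 rad; the lever is back (below 0.06 rad) (value of joint press_rail between 0.005 and 0.013 m and contact force between press_rail and spanner above 1.5 N and value of joint pawl below 0.06 rad and x of press_foot in the frame of spanner between -0.012 and 0.012 m and y of press_foot in the frame of spanner between -0.025 and 0.075 m and z of spanner in the frame of press between 0.009 and 0.016 m and angle between the y axis of spanner and the x axis of press, either way round below 0.3 rad and angle between spanner's own z axis and vertical below 0.1 rad and linear speed of spanner below 0.02 m/s); the robot touches nothing.
It fails at once if the screwdriver is moved more than 30 mm (distance of blue_driver from where it was at the start of the episode above 0.03 m).
It fails at once if the marker is moved more than 30 mm (distance of marker from where it was at the start of the episode above 0.03 m).
It also fails if it takes over 56 s, if anything falls off the work surface, if the arm or the gripper's body presses on something with over 40 N, if the wrist force passes 120 N, or if a joint passes its speed limit or range.

ROBOT

A 7-joint arm with a two-finger parallel gripper is mounted at the origin on a cart in front of the work surface, level with it; the furniture and walls round the work are solid. World frame = base frame: x ahead of the robot, y to its left, z up, the work surface at z = 0. Lengths are in m, angles in rad, forces in N, time in s.
With the tool pointing down it reaches from about 0.4 to 0.85 m from the base axis. Payload 10.4 kg.
Tool frame: the origin (TCP) lies between the finger pads; the fingertips stand 14 mm ahead of it and the grasp point (between the pads) lies 5 mm behind it (r.finger_overhang is the z of the fingertips in the tool frame, in m); z points along the fingers, y is the line along which they close (so a half turn about z gives the same grasp; the last joint's range is limited). The gripper opens to 87 mm and grips with 3 to 60 N. Pads are 19 mm wide; open, the fingers measure 117 mm over their backs; the gripper's body (75 mm by 190 mm) begins 51 mm behind the grasp point.
Start: joints at [1.11, 0.332, -0.065, 1.46, 0.022, 1.35, -0.088], TCP at [0.265, -0.566, 0.237] pointing down, gripper open.
Joint ranges: [-2.6, 2.6], [-0.5, 2.12], [-1.47, 1.34], [0.16, 2.42], [-1.27, 4.41], [0.06, 2.06], [-2.6, 2.6]. Speed limits (rad/s): [2.22, 2.22, 2.79, 2.79, 3.14, 3.14, 3.14].

INTERFACE

Orientations are given as a unit quaternion [x, y, z, w].
In Python, from bench import r, optics gives the robot as it stands.
- The arm moves only by the shell command python3 -m pendant 'ROWS' [FORCE]. ROWS is JSON, a list of rows, each a list of 7 numbers: the closure, from -1 (fully open) to 1 (shut), then the shift along the tool's x, y, z scaled (see below), then the turn, a rotation vector about the tool's x, y, z scaled (see below). In form: [[grip, x, y, z, rx, ry, rz], ...]. A call has 1 to 8 rows; each row is the pose to reach, as a shift and turn from the pose commanded when the call began, along the tool's axes at that moment; what a row does not reach only later rows make up. The controller multiplies each number of a shift by 0.3 m and each number of a turn by 120 degrees. A row lasts 1/8 s, in which the tool goes at most 62.5 mm and 10.7 degrees, less where a joint would pass 70% of its speed; a pose out of reach is approached as far as the arm can. A call with a number of a shift or a turn outside -1 to 1 is refused whole. A call with a gripper value outside its range is refused whole. The fingers move at their own pace and stop on an object; FORCE is the grip in N (left out, the last holds). Time passes only in rows, so rows that repeat a pose let the fingers close. It gives the time, the measured TCP pose, the force, the opening and the grip force at its end, in the units of the state.
- r.read_state(): the state, without advancing time (a new reading comes with each control period).
- optics.camera(name): name is "scene" or "top" or "wrist"; returns a dict with "pixels" (480x640x3 uint8, red, green, blue), "vfov" (degrees; the focal length in pixels is half the picture's height over the tangent of half this angle, whatever the lens; pixels are square), "cx", "cy" (the principal point, pixels), "rvec" (rotation vector, rad) and "tvec" (3), from world to camera coordinates, as OpenCV has them. Camera axes: x right, y down, z forward; pixel columns grow to the right and rows downward; lengths in m; the calibration is good to about 2 mm. A picture is of the moment at which its call begins. There is no depth.
- r.close_job(): hands the job in; it is judged then, once.
The state is a dict: "time": time; "joint_positions": joint angles; "joint_vel": joint speeds; "joint_torque": joint torques, N m; "ee_pos": TCP position; "eef_rot": TCP orientation; "ft_force": force on the tool from outside, world axes, zero at the start; "torque": the same for the moment, N m; "width": finger opening in m; "grip_force": force on a finger pad.
Only numpy, scipy, OpenCV 4.12 (cv2) and the standard library are available. Lean on these libraries where they do the work, as an engineer would, in place of code of your own. Each camera call takes 0.05 s, during which the arm holds its last target. There are 200 camera calls.

## Working session

There is one attempt and no reset: what is moved stays moved. The work goes in short steps, Python scripts to look and compute and a shell command to move; the robot and the scene stay as the last step left them, time stands still between calls to the robot, and variables do not carry over. Pictures are saved under pics/ and viewed, at most 14 in all, crops included, and the job is handed in when it is done.

```bash
ls; mkdir -p pics; python3 - <<'E'
from bench import r, optics
import cv2
for n in ("scene","top"):
    c=optics.camera(n); cv2.imwrite(f"pics/{n}0.png",c["pixels"][:,:,::-1]); print(n,c["vfov"],c["cx"],c["cy"],c["rvec"],c["tvec"])
s=r.read_state(); print(s["time"],s["ee_pos"],s["eef_rot"],s["width"],r.finger_overhang)
E
```

```text
pics
scene 52.47049390908524 309.5605032468201 232.8599038470332 [ 1.10795242 -1.97842137  1.31419013] [0.22248129 0.31289609 0.52596801]
top 56.06972207801319 325.67635604358145 239.94873885610684 [ 2.16911475 -2.15374852  0.12327573] [-0.05494153  0.53515586  0.91736856]
0.1 [ 0.26479595 -0.56575378  0.23582376] [ 9.76138682e-01  2.17147034e-01 -1.76969882e-04 -6.39174147e-04] 0.0869218788136414 0.014
```

View pics/top0.png

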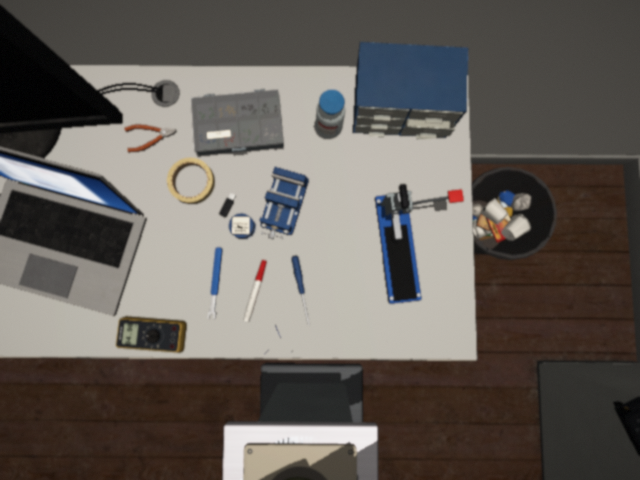

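View pics/scene0.png

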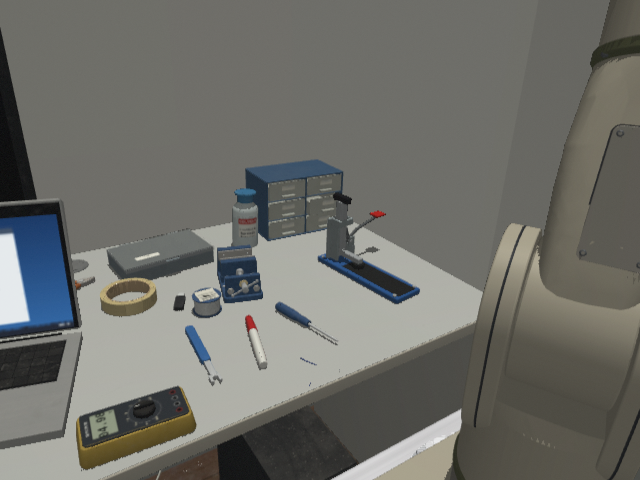

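Top view: the spanner has its blue handle around (218,265) and its jaw at (212,315). The marker is at (256,290), the driver at (300,290), the press bed at (398,260), the T-bar at (403,198) and the red pad at (456,196). The scene view agrees. Next I'll measure these positions.

```bash
cat > h.py <<'E'
import numpy as np, cv2
from bench import r, optics
class Cam:
    def __init__(s,n):
        c=optics.camera(n); s.im=c["pixels"]; s.f=240/np.tan(np.radians(c["vfov"])/2)
        s.K=np.array([[s.f,0,c["cx"]],[0,s.f,c["cy"]],[0,0,1]]); s.R=cv2.Rodrigues(np.array(c["rvec"],float))[0]; s.t=np.array(c["tvec"],float)
        s.o=-s.R.T@s.t; s.hsv=cv2.cvtColor(s.im,cv2.COLOR_RGB2HSV)
    def ray(s,u,v): d=s.R.T@np.linalg.solve(s.K,[u,v,1]); return d/np.linalg.norm(d)
    def at(s,u,v,z): d=s.ray(u,v); return s.o+d*(z-s.o[2])/d[2]
    def proj(s,p): q=s.K@(s.R@np.array(p)+s.t); return q[:2]/q[2]
    def mask(s,lo,hi,box=(0,0,640,480)):
        m=cv2.inRange(s.hsv,np.array(lo),np.array(hi)); k=np.zeros_like(m); x0,y0,x1,y1=box; k[y0:y1,x0:x1]=m[y0:y1,x0:x1]; return k
    def blobs(s,m,amin=15):
        c,_=cv2.findContours(m,cv2.RETR_EXTERNAL,cv2.CHAIN_APPROX_NONE); return sorted([x for x in c if cv2.contourArea(x)>=amin],key=cv2.contourArea,reverse=True)
def tri(a,pa,b,pb):
    A=np.stack([a.ray(*pa),-b.ray(*pb)],1); k=np.linalg.lstsq(A,b.o-a.o,rcond=None)[0]
    p=a.o+k[0]*A[:,0]; q=b.o-k[1]*A[:,1]; return (p+q)/2,np.linalg.norm(p-q)
def line(cam,m,z):
    v,u=np.nonzero(m); P=np.array([cam.at(a,b,z) for a,b in zip(u,v)])[:,:2]; c=P.mean(0); d=np.linalg.svd(P-c)[2][0]; d*=np.sign(d[0]); t=(P-c)@d; return c,d,t.min(),t.max()
E
python3 - <<'E'
from h import *
np.set_printoptions(precision=4,suppress=True)
T=Cam("top");S=Cam("scene")
# spanner handle
m=T.mask((95,100,60),(125,255,255),(195,240,232,325)); print("handle",line(T,m,.008),cv2.countNonZero(m))
m=T.mask((95,100,30),(125,255,255),(370,190,430,310)); b=T.blobs(m)[0]; print("bed",cv2.minAreaRect(b))
m2=T.mask((0,0,0),(180,255,45),(372,232,425,305)); c,d,a,e=line(T,m2,.012); print("mat",c,d,a,e, "near end",c+a*d)
box=cv2.boxPoints(cv2.minAreaRect(b)); print([T.at(*q,.012) for q in box])
rt=T.blobs(T.mask((0,150,90),(8,255,255),(440,180,475,210)))+T.blobs(T.mask((172,150,90),(180,255,255),(440,180,475,210)))
rs=T.blobs(S.mask((0,150,80),(8,255,255),(360,200,395,225)),5)
for x in rt+rs: print("red",cv2.minAreaRect(x))
print("pad tri",tri(T,cv2.minAreaRect(rt[0])[0],S,cv2.minAreaRect(rs[0])[0]) if rs else 0)
print("pad plane",T.at(*cv2.minAreaRect(rt[0])[0],.091))
bt=T.blobs(T.mask((0,0,0),(180,255,40),(397,180,413,215)))
for x in bt: print("T",cv2.minAreaRect(x),T.at(*cv2.minAreaRect(x)[0],.155))
bs=S.blobs(S.mask((0,0,0),(180,255,40),(328,185,358,210)))
for x in bs: print("Ts",cv2.minAreaRect(x))
if bt and bs: print(tri(T,cv2.minAreaRect(bt[0])[0],S,cv2.minAreaRect(bs[0])[0]))
A=cv2.resize(T.im[170:330,195:475],None,fx=2.85,fy=2.85,interpolation=cv2.INTER_CUBIC)
cv2.imwrite("pics/z1.png",A[:,:,::-1])
E
```

```text
handle (array([0.4705, 0.1827]), array([ 0.9975, -0.0712]), np.float64(-0.04799846472214474), np.float64(0.048959448397464175)) 282
bed ((388.4154357910156, 249.32310485839844), (92.77798461914062, 13.395750999450684), 82.87498474121094)
mat [ 0.4821 -0.2108] [0.9897 0.1433] -0.06790015670369696 0.07729017064976998 near end [ 0.4149 -0.2206]
[array([ 0.6166, -0.1596,  0.012 ]), array([ 0.6204, -0.1884,  0.012 ]), array([ 0.4226, -0.2109,  0.012 ]), array([ 0.4189, -0.1828,  0.012 ])]
red ((455.5, 195.5), (11.0, 13.0), 90.0)
red ((377.5, 213.5), (5.0, 15.0), 90.0)
pad tri (array([ 0.6195, -0.3102,  0.0892]), np.float64(0.001323515264691139))
pad plane [ 0.6195 -0.3092  0.091 ]
T ((403.5, 197.5), (23.0, 7.0), 90.0) [ 0.6011 -0.1945  0.155 ]
Ts ((341.8103332519531, 198.22413635253906), (18.75522804260254, 7.242117881774902), 21.801406860351562)
(array([ 0.6022, -0.1945,  0.1515]), np.float64(0.0012814355853324102))
```

View pics/z1.png

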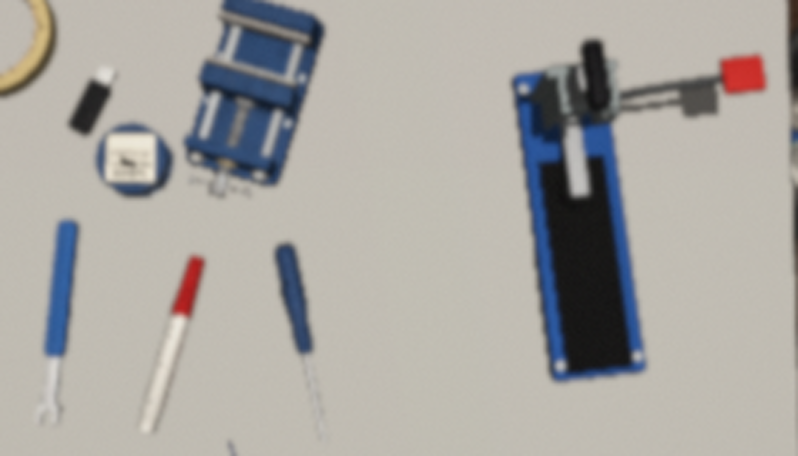

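The pad and T-bar triangulations agree with the given 115 mm offset and the 91 and 150 mm heights, and the press yaw is about 0.145 rad. Next is a planner helper that prints the shifts.

```bash
cat > go.py <<'E'
# usage: go.py x y z heading  -> numbers to type (tool axes); prefix 'p' = press frame x,y
import sys; from h import r,np
from scipy.spatial.transform import Rotation as R
a=sys.argv[1:]; press=a[0]=='p'; a=[float(x) for x in (a[1:] if press else a)]
O=np.array([.602,-.1945]); Y=.145; c,s_=np.cos(Y),np.sin(Y)
if press: a[:2]=O+np.array([[c,-s_],[s_,c]])@a[:2]
s=r.read_state(); q=R.from_quat(s["eef_rot"]); g=q.apply([1,0,0]); h=np.arctan2(g[1],g[0])
G=R.from_euler('z',a[3])*R.from_euler('x',np.pi)
print("t",round(s["time"],2),"pos",np.round(s["ee_pos"],4),"head",round(h,4),"goal",np.round(a,4))
print("shift/0.3",np.round(q.inv().apply(np.array(a[:3])-s["ee_pos"])/.3,4),"turn/120",np.round((q.inv()*G).as_rotvec(degrees=True)/120,4))
E
python3 go.py p 0 0 .23 .145; python3 go.py .42 -.38 .24 .145
```

```text
t 0.2 pos [ 0.2649 -0.5659  0.2361] head 0.4378 goal [ 0.602  -0.1945  0.23    0.145 ]
shift/0.3 [ 1.5425 -0.6447  0.0208] turn/120 [-4.000e-04  1.000e-04  1.398e-01]
t 0.2 pos [ 0.2649 -0.5659  0.2361] head 0.4378 goal [ 0.42  -0.38   0.24   0.145]
shift/0.3 [ 0.7309 -0.3419 -0.0128] turn/120 [-4.000e-04  1.000e-04  1.398e-01]
```

```bash
python3 -m pendant '[[0,0.16,-0.07,0,0,0,0.05],[0,0.33,-0.14,0,0,0,0.1],[0,0.5,-0.21,0,0,0,0.14],[0,0.66,-0.28,0,0,0,0.14],[0,0.8,-0.34,0,0,0,0.14],[0,0.9,-0.38,0,0,0,0.14],[0,0.96,-0.40,0,0,0,0.14]]' 30; python3 go.py p 0 0 .23 .145
```

```text
time: 1.08
ee_pos: [0.476, -0.3338, 0.2365]
eef_rot: [0.997, 0.073, 0.0, -0.0]
ft_force: [0.4, 0.2, 0.1]
width: 0.0439
grip_force: 0.0
t 1.07 pos [ 0.476  -0.3338  0.2365] head 0.1466 goal [ 0.602  -0.1945  0.23    0.145 ]
shift/0.3 [ 0.4832 -0.3979  0.0218] turn/120 [-0.0001 -0.      0.0008]
```

```bash
python3 -m pendant '[[0,0.12,-0.1,0,0,0,0],[0,0.24,-0.2,0,0,0,0],[0,0.36,-0.3,0,0,0,0],[0,0.45,-0.37,0.01,0,0,0],[0,0.483,-0.398,0.02,0,0,0],[0,0.483,-0.398,0.02,0,0,0],[0,0.483,-0.398,0.02,0,0,0]]'; python3 go.py p 0 0 .146 .145; python3 - <<'E'
from h import *
T=Cam("wrist"); cv2.imwrite("pics/w1.png",T.im[:,:,::-1])
E
```

```text
time: 1.95
ee_pos: [0.6002, -0.1984, 0.2306]
eef_rot: [0.997, 0.071, -0.0, 0.001]
ft_force: [-0.6, 0.1, 0.2]
width: 0.0433
grip_force: 0.0
t 1.95 pos [ 0.6002 -0.1984  0.2306] head 0.142 goal [ 0.602  -0.1945  0.146   0.145 ]
shift/0.3 [ 0.008  -0.0123  0.2821] turn/120 [ 0.0005  0.0003 -0.0014]
```

View pics/w1.png

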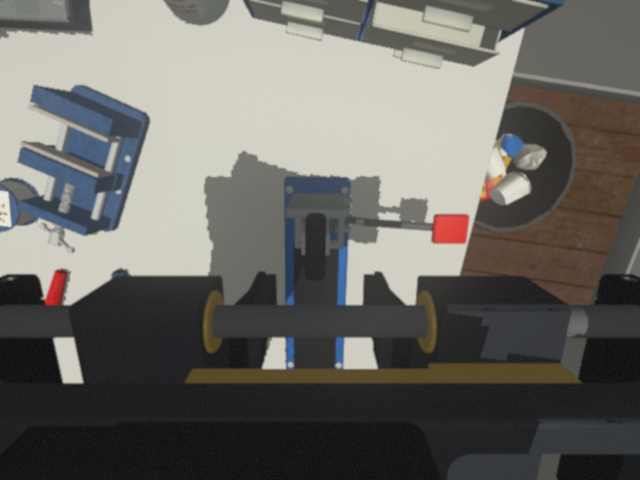

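The wrist view shows the T-bar at about (316,245), centred between the fingers at columns 265–375, with the red pad at (451,229). I'll let the arm settle and check the bar position from this camera.

```bash
python3 -m pendant '[[0,0,0,0,0,0,0],[0,0,0,0,0,0,0]]'; python3 - <<'E'
from h import *
W=Cam("wrist"); b=W.blobs(W.mask((0,0,0),(180,255,45),(295,200,335,285)))[0]; x,y,w,h=cv2.boundingRect(b); print(x,y,w,h)
c=(x+w/2,y+h/2); print(W.at(*c,.158)); 
b=W.blobs(W.mask((0,150,90),(8,255,255),(420,200,480,260)))[0]; print(W.at(*cv2.minAreaRect(b)[0],.091), W.o)
E
python3 go.py p 0 0 .146 .145
```

```text
time: 2.25
ee_pos: [0.6009, -0.1968, 0.2308]
eef_rot: [0.997, 0.072, 0.0, 0.0]
ft_force: [1.0, 0.7, 0.8]
width: 0.0434
grip_force: 0.0
296 224 32 59
[ 0.60146044 -0.19120876  0.158     ]
[ 0.61822792 -0.30824962  0.091     ] [ 0.6713691  -0.18600354  0.37965304]
t 2.3 pos [ 0.601  -0.1967  0.2307] head 0.1441 goal [ 0.602  -0.1945  0.146   0.145 ]
shift/0.3 [ 0.0044 -0.0067  0.2825] turn/120 [ 0.0002 -0.0001 -0.0005]
```

```bash
python3 -m pendant '[[0,0.004,-0.007,0.12,0,0,0],[0,0.004,-0.007,0.24,0,0,0],[0,0.004,-0.007,0.28,0,0,0],[0,0.004,-0.007,0.28,0,0,0],[1,0.004,-0.007,0.28,0,0,0],[1,0.004,-0.007,0.28,0,0,0],[1,0.004,-0.007,0.28,0,0,0],[1,0.004,-0.007,0.28,0,0,0]]' 30;python3 -m pendant '[[1,0,0,0,0,0,0],[1,0,0,0,0,0,0]]'
```

```text
time: 3.3
ee_pos: [0.6025, -0.1951, 0.1474]
eef_rot: [0.997, 0.072, 0.001, 0.001]
ft_force: [1.2, -2.9, 2.6]
width: 0.0193
grip_force: 30.0
time: 3.55
ee_pos: [0.6025, -0.195, 0.1473]
eef_rot: [0.997, 0.072, 0.001, 0.001]
ft_force: [2.5, -5.0, 4.8]
width: 0.0196
grip_force: 30.0
```

Width reads 19.5 mm on a 14 mm bar, so I'll look from the side before pulling.

```bash
python3 - <<'E'
from h import *
S=Cam("scene"); T=Cam("top")
a=cv2.resize(S.im[130:290,290:430],(560,600),interpolation=cv2.INTER_CUBIC)
cv2.imwrite("pics/g1.png",a[:,:,::-1])
E
```

```text
(no output)
```

View pics/g1.png

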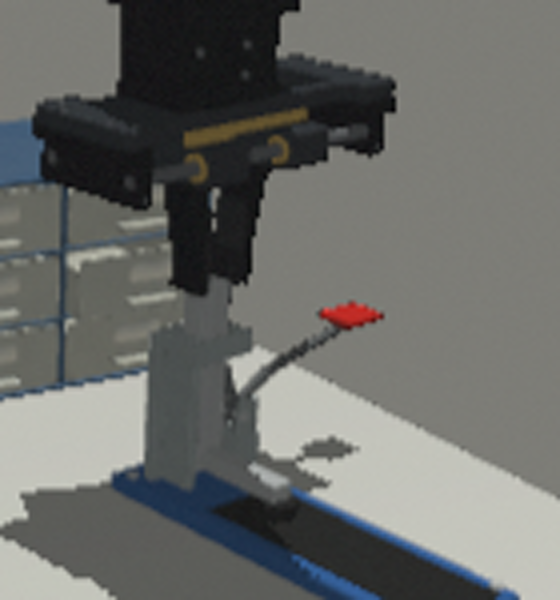

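The fingers straddle the bar at crop (210,265) and the grip looks sound. Lifting.

```bash
python3 -m pendant '[[1,0,0.004,-0.02,0,0,0],[1,0,0.004,-0.05,0,0,0],[1,0,0.004,-0.08,0,0,0],[1,0,0.004,-0.11,0,0,0],[1,0,0.004,-0.14,0,0,0],[1,0,0.004,-0.165,0,0,0],[1,0,0.004,-0.173,0,0,0],[1,0,0.004,-0.173,0,0,0]]' 40;python3 -m pendant '[[1,0,0,0,0,0,0],[1,0,0,0,0,0,0]]'
```

```text
time: 4.65
ee_pos: [0.6024, -0.1951, 0.1979]
eef_rot: [0.997, 0.072, 0.0, -0.0]
ft_force: [4.5, -3.5, -3.2]
width: 0.0197
grip_force: 40.0
time: 4.9
ee_pos: [0.6024, -0.1951, 0.1978]
eef_rot: [0.997, 0.072, 0.0, -0.0]
ft_force: [5.6, -2.7, -3.4]
width: 0.0199
grip_force: 40.0
```

```bash
python3 -m pendant '[[1,0,0,-0.004,0,0,0],[1,0,0,-0.009,0,0,0],[1,0,0,-0.009,0,0,0],[1,0,0,-0.009,0,0,0]]';python3 -m pendant '[[0.4,0,0,0,0,0,0],[0,0,0,0,0,0,0],[0,0,0,0,0,0,0],[0,0,0,0,0,0,0],[0,0,0,0,0,0,0]]';  python3 - <<'E'
from h import *
S=Cam("scene")
a=cv2.resize(S.im[130:290,290:430],(560,600),interpolation=cv2.INTER_CUBIC)
cv2.imwrite("pics/g2.png",a[:,:,::-1])
E
```

```text
time: 5.4
ee_pos: [0.6024, -0.1951, 0.2004]
eef_rot: [0.997, 0.072, 0.0, -0.0]
ft_force: [5.5, -3.6, -3.9]
width: 0.0195
grip_force: 40.0
time: 6.02
ee_pos: [0.6022, -0.1951, 0.2012]
eef_rot: [0.997, 0.072, -0.0, 0.0]
ft_force: [0.4, 0.1, -0.0]
width: 0.0431
grip_force: 0.0
```

View pics/g2.png

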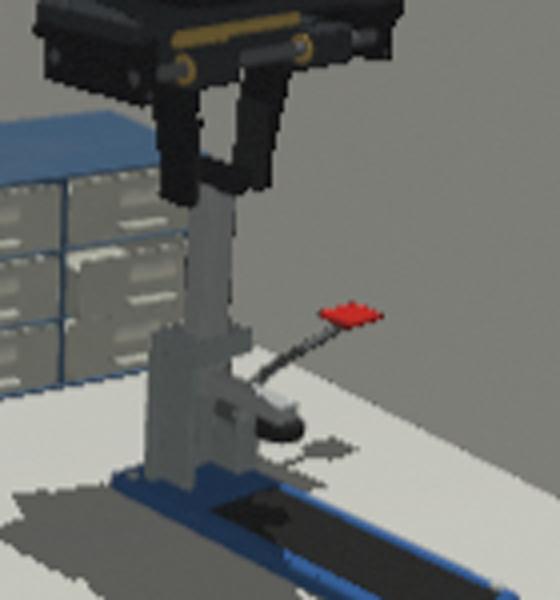

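The foot is raised and held with the fingers open. The arm tip in the crop moved from (268,482) to (285,405), so I'll check whether that corresponds to the top tooth while planning the retreat.

```bash
python3 - <<'E'
from h import *
S=Cam("scene")
c,s=np.cos(.145),np.sin(.145)
p=np.array([.602-.060*c,-.1945-.060*s,.034])
for h in (0,.040,.049): print(h,S.proj(p+[0,0,h]))
print("seen dv",(405-482)/3.75)
E
python3 -m pendant '[[0,0,0,-0.1,0,0,0],[0,0,0,-0.2,0,0,0],[0,0,0,-0.2,0,0,0],[0,0,0,-0.2,0,0,0]]'
python3 go.py .447 .185 .2 -.0714; python3 - <<'E'
from h import *
T=Cam("top");np.set_printoptions(precision=4,suppress=True)
S=Cam("scene")
m=T.mask((95,100,60),(125,255,255),(195,240,232,325)); print("handle",line(T,m,.008))
ms=S.mask((95,100,60),(125,255,255),(180,320,215,370)); print("handle S",line(S,ms,.006))
g=T.blobs(T.mask((0,0,0),(180,50,140),(205,285,225,325)),3); print([cv2.minAreaRect(x) for x in g])
# spanner tips in the scene view
print(T.at(212,317,.005))
E
```

```text
0 [359.26879727 258.22300548]
0.04 [360.43641127 241.03517362]
0.049 [360.70418358 237.09343813]
seen dv -20.533333333333335
time: 6.62
ee_pos: [0.602, -0.1951, 0.2605]
eef_rot: [0.997, 0.072, -0.0, -0.0]
ft_force: [-0.2, 0.2, -0.5]
width: 0.0435
grip_force: 0.0
t 6.62 pos [ 0.602  -0.1951  0.2605] head 0.1446 goal [ 0.447   0.185   0.2    -0.0714]
shift/0.3 [-0.3284 -1.3283  0.2021] turn/120 [-0.      0.0003  0.1031]
handle (array([0.4705, 0.1827]), array([ 0.9975, -0.0706]), np.float64(-0.047928927885224515), np.float64(0.04902521246348851))
handle S (array([0.4703, 0.184 ]), array([ 0.9967, -0.081 ]), np.float64(-0.05255026309087014), np.float64(0.05616225001242559))
[]
[0.3724 0.1887 0.005 ]
```

The rail is on the top tooth (seen −20.5 px, expected −21.1). On to the spanner.

```bash
python3 -m pendant '[[0,-0.05,-0.18,0,0,0,0.05],[0,-0.1,-0.36,0,0,0,0.1],[0,-0.15,-0.54,0,0,0,0.103],[0,-0.2,-0.72,0,0,0,0.103],[0,-0.24,-0.88,0,0,0,0.103],[0,-0.26,-0.96,0,0,0,0.103],[0,-0.26,-0.96,0,0,0,0.103],[0,-0.26,-0.96,0,0,0,0.103]]';python3 go.py .442 .185 .12 -.073
```

```text
time: 7.72
ee_pos: [0.4836, 0.0775, 0.2607]
eef_rot: [0.999, -0.036, -0.0, 0.0]
ft_force: [0.3, 0.1, -0.5]
width: 0.0438
grip_force: 0.0
t 7.72 pos [0.4836 0.0775 0.2607] head -0.0722 goal [ 0.442  0.185  0.12  -0.073]
shift/0.3 [-0.164  -0.3476  0.4688] turn/120 [0.0003 0.0003 0.0004]
```

```bash
python3 -m pendant '[[0,-0.06,-0.12,0.08,0,0,0],[0,-0.12,-0.24,0.2,0,0,0],[0,-0.164,-0.34,0.33,0,0,0],[0,-0.164,-0.348,0.44,0,0,0],[0,-0.164,-0.348,0.469,0,0,0],[0,-0.164,-0.348,0.469,0,0,0],[0,-0.164,-0.348,0.469,0,0,0]]';python3 go.py .442 .185 .017 -.073; python3 - <<'E'
from h import *
W=Cam("wrist"); cv2.imwrite("pics/w2.png",W.im[:,:,::-1])
E
```

```text
time: 8.6
ee_pos: [0.443, 0.1859, 0.1217]
eef_rot: [0.999, -0.036, 0.001, -0.0]
ft_force: [0.2, 0.4, -0.2]
width: 0.0437
grip_force: 0.0
t 8.6 pos [0.443  0.1859 0.1217] head -0.0726 goal [ 0.442  0.185  0.017 -0.073]
shift/0.3 [-0.0037  0.0033  0.3489] turn/120 [-0.0003 -0.0009  0.0002]
```

View pics/w2.png

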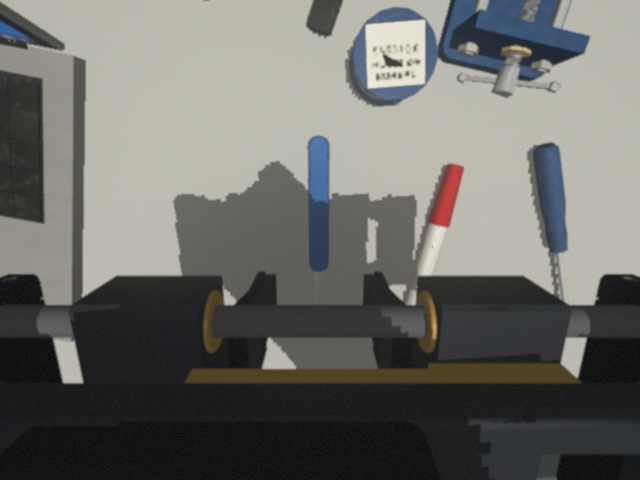

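The handle is centred between the fingers and upright in the image, at column 318, rows 136–271. The marker is clear to the right at (440,230). Quick check of the handle ends.

```bash
python3 - <<'E'
from h import *
W=Cam("wrist"); b=W.blobs(W.mask((95,100,40),(125,255,255),(300,125,340,280)))[0]; x,y,w,h=cv2.boundingRect(b); print(x,y,w,h, W.at(x+w/2,y,.007), W.at(x+w/2,y+h,.009))
E
python3 -m pendant '[[0,-0.003,0.002,0.1,0,0,0],[0,-0.003,0.002,0.2,0,0,0],[0,-0.003,0.002,0.28,0,0,0],[0,-0.003,0.002,0.32,0,0,0],[0,-0.003,0.002,0.349,0,0,0],[0,-0.003,0.002,0.349,0,0,0]]'; python3 go.py .442 .185 .017 -.073
```

```text
309 137 20 134 [0.51977818 0.18124313 0.007     ] [0.41726766 0.18873395 0.009     ]
time: 9.45
ee_pos: [0.4411, 0.1857, 0.0159]
eef_rot: [0.999, -0.036, 0.0, 0.0]
ft_force: [-0.8, 1.6, 0.1]
width: 0.0435
grip_force: 0.0
t 9.45 pos [0.4411 0.1857 0.0159] head -0.0712 goal [ 0.442  0.185  0.017 -0.073]
shift/0.3 [ 0.0032  0.002  -0.0038] turn/120 [ 0.     -0.0001  0.0008]
```

```bash
python3 -m pendant '[[1,0,0,0,0,0,0],[1,0,0,0,0,0,0],[1,0,0,0,0,0,0],[1,0,0,0,0,0,0],[1,0,0,0,0,0,0],[1,0,0,0,0,0,0]]' 30; python3 -m pendant '[[1,0,0,-0.1,0,0,0],[1,0,0,-0.25,0,0,0],[1,0,0,-0.4,0,0,0],[1,0,0,-0.5,0,0,0],[1,0,0,-0.5,0,0,0]]'; python3 go.py p -.122 0 .166 .145
```

```text
time: 10.2
ee_pos: [0.4411, 0.1858, 0.016]
eef_rot: [0.999, -0.036, 0.0, -0.0]
ft_force: [-0.1, 0.4, 5.3]
width: 0.0155
grip_force: 30.0
time: 10.82
ee_pos: [0.442, 0.1861, 0.1675]
eef_rot: [0.999, -0.036, 0.002, -0.0]
ft_force: [0.7, -0.1, -2.6]
width: 0.0157
grip_force: 30.0
t 10.82 pos [0.442  0.1861 0.1675] head -0.0713 goal [ 0.4813 -0.2121  0.166   0.145 ]
shift/0.3 [0.2253 1.3146 0.0047] turn/120 [-0.0003 -0.0018 -0.1033]
```

```bash
python3 -m pendant '[[1,0.0,0.14,0,0,0,0],[1,0.0,0.3,0,0,0,0],[1,0.0,0.46,0,0,0,0],[1,0.0,0.62,0,0,0,0],[1,0.0,0.78,0,0,0,0],[1,0,0.9,0,0,0,0],[1,0,0.95,0,0,0,-0.03],[1,0,0.95,0,0,0,-0.06]]'; python3 go.py p -.132 0 .12 .145
```

```text
time: 11.82
ee_pos: [0.4195, -0.0999, 0.1641]
eef_rot: [1.0, 0.027, -0.001, -0.0]
ft_force: [-0.6, -0.3, -1.7]
width: 0.0156
grip_force: 30.0
t 11.82 pos [ 0.4195 -0.0999  0.1641] head 0.054 goal [ 0.4714 -0.2136  0.12    0.145 ]
shift/0.3 [0.1526 0.3876 0.1464] turn/120 [-0.0002  0.0012 -0.0435]
```

```bash
python3 go.py p -.175 0 .12 .145
```

```text
t 11.82 pos [ 0.4195 -0.0999  0.1641] head 0.054 goal [ 0.4288 -0.2198  0.12    0.145 ]
shift/0.3 [0.0098 0.4006 0.1467] turn/120 [-0.0002  0.0012 -0.0435]
```

```bash
python3 -m pendant '[[1,0.003,0.12,0.03,0,0,-0.02],[1,0.006,0.24,0.07,0,0,-0.04],[1,0.01,0.34,0.12,0,0,-0.0435],[1,0.01,0.4,0.147,0,0,-0.0435],[1,0.01,0.4,0.147,0,0,-0.0435],[1,0.01,0.4,0.147,0,0,-0.0435],[1,0.01,0.4,0.147,0,0,-0.0435]]'; python3 go.py p -.175 0 .042 .145;  python3 - <<'E'
from h import *
np.set_printoptions(precision=4,suppress=True)
W=Cam("wrist"); T=Cam("top"); S=Cam("scene")
cv2.imwrite("pics/w3.png",W.im[:,:,::-1])
E
```

```text
time: 12.7
ee_pos: [0.4306, -0.2173, 0.1222]
eef_rot: [0.997, 0.074, 0.0, 0.0]
ft_force: [-0.3, -0.2, -1.4]
width: 0.0158
grip_force: 30.0
t 12.7 pos [ 0.4306 -0.2173  0.1222] head 0.1472 goal [ 0.4288 -0.2198  0.042   0.145 ]
shift/0.3 [-0.0073  0.0072  0.2672] turn/120 [ 0.0002 -0.0004  0.001 ]
```

View pics/w3.png

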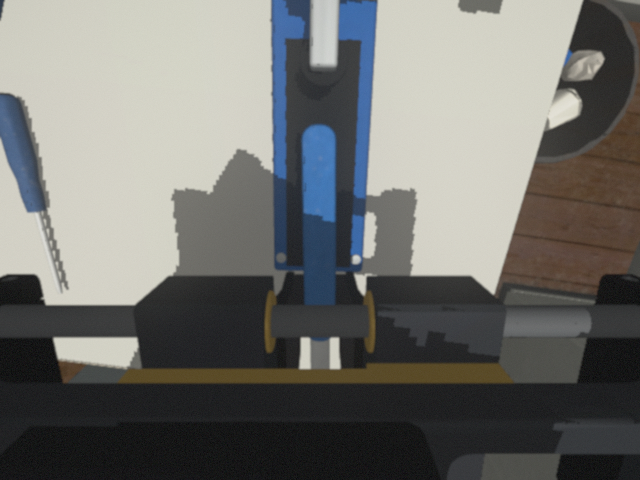

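The held spanner is at column 319, in line with the bed (centre column 319–324), and the foot is at (322,75) ahead of the spanner's end. Descend behind the foot, then slide forward.

```bash
python3 -m pendant '[[1,-0.007,0.005,0.08,0,0,0],[1,-0.007,0.005,0.16,0,0,0],[1,-0.007,0.005,0.23,0,0,0],[1,-0.007,0.005,0.267,0,0,0],[1,-0.007,0.005,0.267,0,0,0],[1,-0.007,0.005,0.267,0,0,0]]'; python3 go.py p -.122 0.0 .042 .145
```

```text
time: 13.6
ee_pos: [0.4289, -0.2203, 0.0424]
eef_rot: [0.997, 0.073, 0.001, 0.0]
ft_force: [-0.5, 0.1, -1.6]
width: 0.0154
grip_force: 30.0
t 13.6 pos [ 0.4289 -0.2203  0.0424] head 0.1457 goal [ 0.4813 -0.2121  0.042   0.145 ]
shift/0.3 [ 0.1767 -0.0015  0.0014] turn/120 [ 0.0003 -0.0005  0.0003]
```

```bash
python3 -m pendant '[[1,0.05,-0.001,0,0,0,0],[1,0.1,-0.001,0,0,0,0],[1,0.15,-0.001,0,0,0,0],[1,0.176,-0.001,0,0,0,0],[1,0.176,-0.001,0,0,0,0],[1,0.176,-0.001,0.02,0,0,0],[1,0.176,-0.001,0.044,0,0,0],[1,0.176,-0.001,0.044,0,0,0]]'; python3 go.py p -.122 0.0 .0285 .145; python3 - <<'E'
from h import *
S=Cam("scene")
a=cv2.resize(S.im[180:310,300:440],(700,600),interpolation=cv2.INTER_CUBIC)
cv2.imwrite("pics/g3.png",a[:,:,::-1])
E
```

```text
time: 14.6
ee_pos: [0.4801, -0.2122, 0.0278]
eef_rot: [0.997, 0.073, -0.0, -0.0]
ft_force: [-0.2, -0.4, -1.8]
width: 0.0155
grip_force: 30.0
t 14.6 pos [ 0.4801 -0.2122  0.0278] head 0.1453 goal [ 0.4813 -0.2121  0.0285  0.145 ]
shift/0.3 [ 0.0039  0.0002 -0.0022] turn/120 [-0.      0.0002  0.0001]
```

View pics/g3.png

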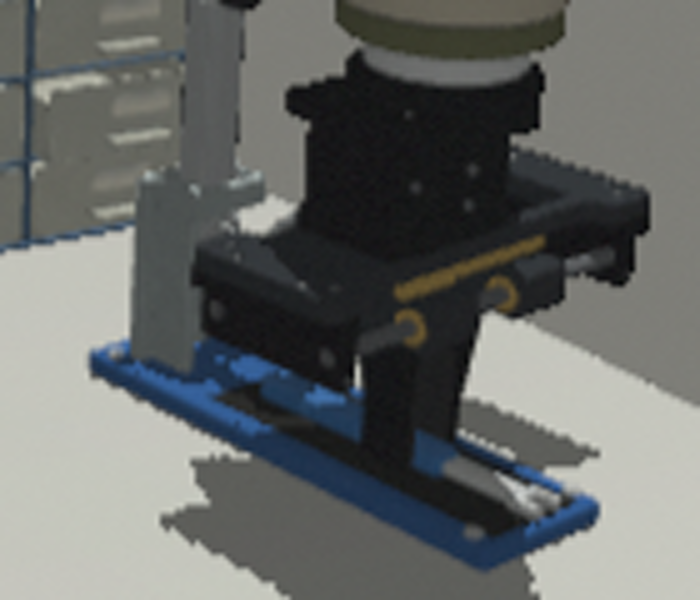

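The spanner lies along the bed with the jaw near crop (530,500) and the handle running under the gripper towards the foot. Settle 1 mm further and release.

```bash
python3 -m pendant '[[1,0,0,0.003,0,0,0],[1,0,0,0.003,0,0,0]]'; python3 -m pendant '[[0.4,0,0,0.003,0,0,0],[0.1,0,0,0.003,0,0,0],[0.1,0,0,0.003,0,0,0],[0.1,0,0,0.003,0,0,0],[0.1,0,0,-0.02,0,0,0],[0.1,-0.03,0,-0.1,0,0,0],[0.1,-0.1,0,-0.2,0,0,0],[0.1,-0.1,0,-0.2,0,0,0]]'; python3 -m pendant '[[0.1,0,0,-0.15,0,0,0],[0.1,0,0,-0.3,0,0,0],[0.1,0,0,-0.4,0,0,0],[0.1,0,0,-0.4,0,0,0]]'; python3 go.py p .0 -.12 .2 .145;  python3 - <<'E'
from h import *
S=Cam("wrist"); cv2.imwrite("pics/w4.png",S.im[:,:,::-1])
np.set_printoptions(precision=4,suppress=True)
m=S.mask((95,100,40),(125,255,255)); 
T=Cam("top"); 
c=np.array([np.cos(.145),np.sin(.145)]); O=np.array([.602,-.1945]); f=O-.06*c
for z,(u,v) in [(0.012,S.proj([*f,.012])),(.062,S.proj([*f,.062]))]: print(z,u,v)
E
```

```text
time: 14.9
ee_pos: [0.4803, -0.2122, 0.0276]
eef_rot: [0.997, 0.073, -0.0, 0.0]
ft_force: [-2.4, 0.3, 4.1]
width: 0.0157
grip_force: 30.0
time: 15.9
ee_pos: [0.4512, -0.2176, 0.0898]
eef_rot: [0.997, 0.072, 0.002, 0.001]
ft_force: [-0.5, 0.5, -0.1]
width: 0.039
grip_force: 0.0
time: 16.4
ee_pos: [0.4523, -0.2167, 0.2094]
eef_rot: [0.997, 0.073, 0.002, 0.001]
ft_force: [0.7, -0.3, -0.6]
width: 0.0392
grip_force: 0.0
t 16.4 pos [ 0.4523 -0.2167  0.2094] head 0.1459 goal [ 0.6193 -0.3132  0.2     0.145 ]
shift/0.3 [0.5039 0.3993 0.0339] turn/120 [ 0.001  -0.0016  0.0004]
0.012 319.21632434902943 123.79302547226423
0.062 319.3240689575246 119.94372270541962
```

View pics/w4.png

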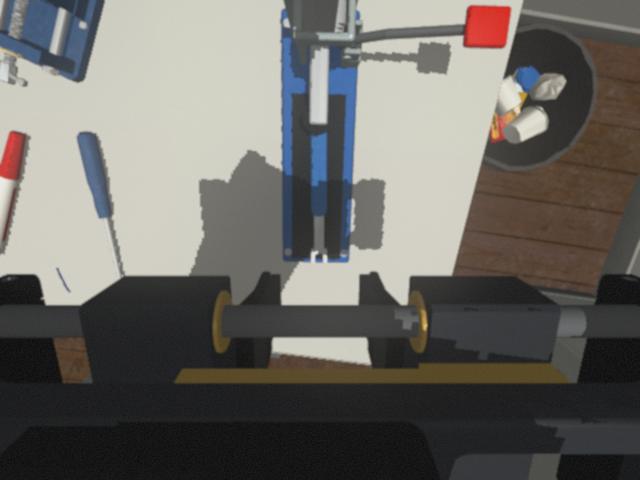

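The spanner lies straight at column 319 under the foot (about row 120). The handle/steel joint is at row 215 and the jaw at row 262, so the foot is at about +58 mm. Now the lever, with the fingers closed.

```bash
python3 -m pendant '[[0.5,0,0.14,0,0,0,0],[1,0.02,0.28,0,0,0,0],[1,0.15,0.38,0,0,0,0],[1,0.3,0.4,0,0,0,0],[1,0.45,0.4,0,0,0,0],[1,0.504,0.4,0.03,0,0,0],[1,0.504,0.4,0.034,0,0,0],[1,0.504,0.4,0.034,0,0,0]]'; python3 -m pendant '[[1,0,0,0,0,0,0],[1,0,0,0,0,0,0]]'; python3 go.py p .0 -.12 .11 .145;  python3 - <<'E'
from h import *
W=Cam("wrist");np.set_printoptions(precision=4,suppress=True)
T=Cam("top"); S=Cam("scene")
for C in (W,T,S):
    b=C.blobs(C.mask((0,150,80),(8,255,255)),5); print([ (cv2.minAreaRect(x)[:2],C.at(*cv2.minAreaRect(x)[0],.091)) for x in b[:2]])
E
```

```text
time: 17.5
ee_pos: [0.6164, -0.3141, 0.1967]
eef_rot: [0.997, 0.072, -0.001, 0.0]
ft_force: [-0.3, -0.8, 1.8]
width: 0.0005
grip_force: 0.0
time: 17.75
ee_pos: [0.6174, -0.3138, 0.198]
eef_rot: [0.997, 0.072, 0.0, 0.0]
ft_force: [-0.9, -0.4, -0.1]
width: 0.0004
grip_force: 0.0
t 17.75 pos [ 0.6174 -0.3138  0.198 ] head 0.1448 goal [ 0.6193 -0.3132  0.11    0.145 ]
shift/0.3 [ 0.0067 -0.0011  0.2933] turn/120 [ 0.0004 -0.0003 -0.0001]
[(((308.5, 241.5), (25.0, 23.0)), array([ 0.6163, -0.305 ,  0.091 ])), (((441.9862976074219, 200.13014221191406), (5.61797571182251, 9.48033332824707)), array([ 0.662 , -0.3985,  0.091 ]))]
[(((260.5294494628906, 269.8823547363281), (5.3357834815979, 18.91777801513672)), array([0.4688, 0.0757, 0.091 ])), (((499.3500671386719, 229.05001831054688), (9.803058624267578, 4.427187919616699)), array([ 0.5527, -0.394 ,  0.091 ]))]
[(((249.97061157226562, 322.88238525390625), (14.794672966003418, 7.761139392852783)), array([0.3647, 0.1369, 0.091 ])), (((377.0, 213.5), (5.0, 14.0)), array([ 0.6163, -0.3067,  0.091 ]))]
```

```bash
python3 -m pendant '[[1,0.004,0,0.15,0,0,0],[1,0.004,0,0.28,0,0,0],[1,0.004,0,0.31,0,0,0],[1,0.004,0,0.34,0,0,0],[1,0.004,0,0.37,0,0,0],[1,0.004,0,0.39,0,0,0],[1,0.004,0,0.405,0,0,0],[1,0.004,0,0.405,0,0,0]]'; python3 -m pendant '[[1,0,0,0,0,0,0],[1,0,0,0,0,0,0],[1,0,0,0,0,0,0],[1,0,0,0,0,0,0],[1,0,0,0,0,0,0],[1,0,0,0,0,0,0],[1,0,0,0,0,0,0],[1,0,0,0,0,0,0]]';  python3 - <<'E'
from h import *
S=Cam("scene")
a=cv2.resize(S.im[150:310,290:440],(600,600),interpolation=cv2.INTER_CUBIC)
cv2.imwrite("pics/g4.png",a[:,:,::-1])
E
```

```text
time: 18.9
ee_pos: [0.6191, -0.3131, 0.0757]
eef_rot: [0.997, 0.073, 0.0, 0.0]
ft_force: [0.4, -2.8, 1.9]
width: 0.0003
grip_force: 1.3
time: 19.9
ee_pos: [0.6191, -0.3131, 0.0758]
eef_rot: [0.997, 0.073, 0.0, 0.0]
ft_force: [1.0, -2.6, 2.6]
width: 0.0004
grip_force: 1.4
```

View pics/g4.png

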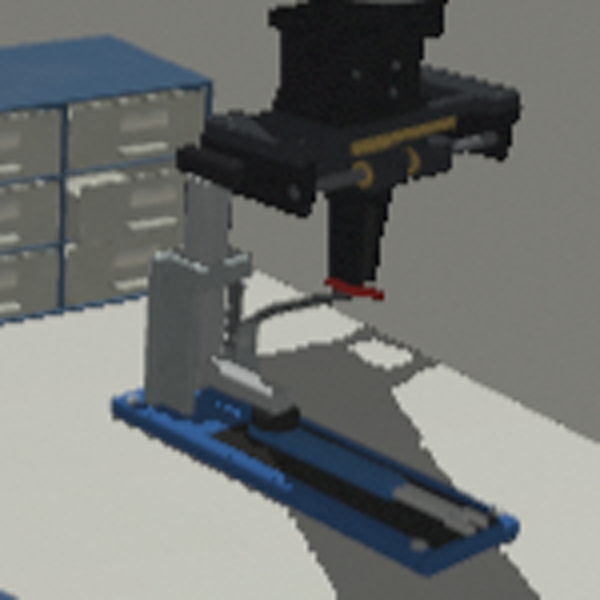

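The pad at crop (355,290) is pressed, and the foot arm has sunk to crop (265,385), near the expected row for h ≈ 0.009. Release the lever and verify.

```bash
python3 -m pendant '[[1,0,0,-0.03,0,0,0],[1,0,0,-0.06,0,0,0],[1,0,0,-0.1,0,0,0],[1,0,0,-0.2,0,0,0],[1,0,0.05,-0.35,0,0,0],[1,0,0.1,-0.4,0,0,0],[1,0,0.1,-0.4,0,0,0]]';python3 -m pendant '[[1,-0.1,0.15,0,0,0,0],[1,-0.2,0.3,0,0,0,0],[1,-0.2,0.3,0,0,0,0],[1,-0.2,0.3,0,0,0,0]]';  python3 - <<'E'
from h import *
S=Cam("scene"); T=Cam("top")
a=np.hstack([cv2.resize(S.im[170:310,300:440],(400,400)),cv2.resize(T.im[180:310,360:490],(400,400))])
cv2.imwrite("pics/g5.png",a[:,:,::-1])
c,s=np.cos(.145),np.sin(.145); p=np.array([.602-.060*c,-.1945-.060*s,.034])
for h in (0.001,.009,.022): print(h,(S.proj(p+[0,0,h])-[300,170])*400/140)
b=S.blobs(S.mask((0,150,80),(8,255,255),(350,195,420,260)),5); print(cv2.minAreaRect(b[0]))
E
```

```text
time: 20.82
ee_pos: [0.6235, -0.3442, 0.1975]
eef_rot: [0.997, 0.072, 0.001, 0.001]
ft_force: [0.5, 0.4, -0.9]
width: 0.0006
grip_force: 0.0
time: 21.32
ee_pos: [0.5772, -0.4391, 0.1946]
eef_rot: [0.997, 0.073, -0.0, -0.001]
ft_force: [-0.2, 0.9, -0.1]
width: 0.0007
grip_force: 0.0
0.001 [169.42156714 250.85649663]
0.009 [170.08102647 241.14894251]
0.022 [171.16139928 225.24534227]
((377.5, 213.5), (5.0, 15.0), 90.0)
```

View pics/g5.png

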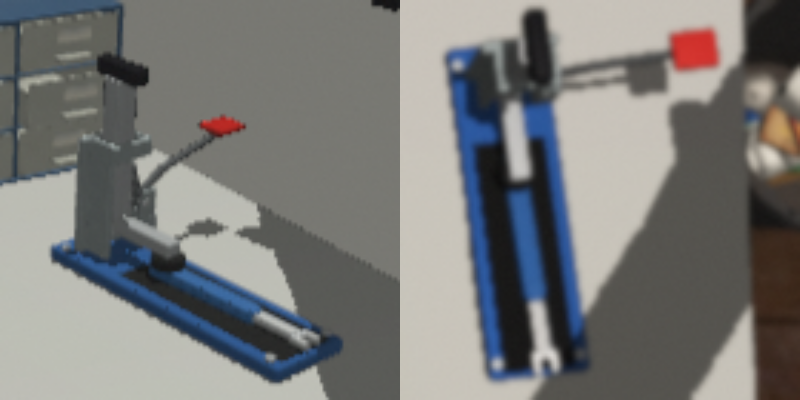

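The foot rests on the handle: the arm tip is near (168,242), expected (170,241). The spanner is flat and straight, the lever is back at its starting pixel and the arm is clear, so I'm handing in.

```bash
python3 -m pendant '[[1,0,0,0,0,0,0],[1,0,0,0,0,0,0]]'; python3 -c "
from bench import r
print(r.close_job())"
```

```text
time: 21.68
ee_pos: [0.5776, -0.4397, 0.1958]
eef_rot: [0.997, 0.073, 0.0, -0.0]
ft_force: [-0.2, -0.4, 0.1]
width: 0.0004
grip_force: 0.0
the job is handed in; nothing more can be done
None
```

The job is handed in at 21.7 s (the verdict was not shown): the last pictures show the foot down on the spanner's blue handle, the spanner straight along the bed and the lever sprung back, and the screwdriver and marker were not touched.

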